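# Latch the transport case

### The arm

A 7-joint arm with a two-finger parallel gripper is mounted at the origin on the work surface. World frame = base frame: x ahead of the robot, y to its left, z up, the work surface at z = 0. Lengths are in mm, angles in rad, forces in N, time in s.
With the tool pointing down it reaches from about 350 to 775 mm from the base axis. Payload 3.1 kg.
Tool frame: the origin (TCP) lies on the centre line of the jaws, within the pads' length; the fingertips stand 11 mm ahead of it and the grasp point (between the pads) lies 8 mm behind it; z points along the fingers, x is the direction in which the jaws open and shut, and the axes are right-handed (so a half turn about z gives the same grasp; the last joint's range is limited). The gripper opens to 85 mm and grips with 20 to 120 N. Pads are 22 mm wide; open, the fingers measure 114 mm over their backs; the gripper's body (76 mm by 85 mm) begins 54 mm behind the grasp point. The pads swing forward as they close: fully open they stand 13 mm farther back than shut.
Start: joints at [-0.042, 0.311, 0.014, 1.512, -0.004, 1.319, -0.027], TCP at [550.016, 0.032, 242.304] pointing down, gripper open.
Joint ranges: [-2.7, 2.7], [-0.3, 1.91], [-1.27, 1.3], [0.12, 2.57], [-1.44, 4.58], [0.2, 2.03], [-3.05, 3.05]. Speed limits (rad/s): [2.79, 2.79, 3.14, 3.14, 3.14, 3.14, 3.14].

### API

Orientations are given as a rotation vector (axis times angle).
In Python, from cell import robot, read_camera, workorder gives the robot as it stands.
- The arm moves only by the tool carry_out, never from a script. Its argument "series" is a list of rows, each a list of 7 numbers: the shift along the tool's x, y, z in mm, then the turn, a rotation vector about the tool's x, y, z in rad, then the opening, from 0 (shut) to 1 (fully open). A call has 1 to 8 rows; each row is the pose to reach, as a shift and turn from the pose commanded when the call began, along the tool's axes at that moment; what a row does not reach only later rows make up. A row lasts 1/10 s, in which the tool goes at most 50 mm and 8.59 degrees, less where a joint would pass 70% of its speed; a pose out of reach is approached as far as the arm can. A call with a gripper value outside its range is refused whole. The fingers move at their own pace and stop on an object; "grip_force" is the grip in N (left out, the last holds). Time passes only in rows, so rows that repeat a pose let the fingers close. It gives the time, the measured TCP pose, the force and the opening at its end, in the units of the state.
- robot.get_obs(): the state, without advancing time (a new reading comes with each control period).
- read_camera(name): name is "scene" or "side" or "wrist"; returns a dict with "frame" (400x640x3 uint8, red, green, blue), "range_z" (400x640 float32, mm along the optical axis (not along the pixel's ray), 0 where there is no reading), "vfov" (degrees; the focal length in pixels is half the picture's height over the tangent of half this angle, whatever the lens; pixels are square), "cx", "cy" (the principal point, pixels), "dist_coeffs" ([k1, k2, p1, p2, k3] as OpenCV has them; the pictures are not rectified), "R" (3x3) and "t" (3): a world point X has camera coordinates R X + t. Camera axes: x right, y down, z forward; pixel columns grow to the right and rows downward; lengths in mm; the calibration is good to about 2 mm. A picture is of the moment at which its call begins.
- workorder.sign_off(): hands the job in, once; it reports no verdict.
The state is a dict: "time_s": time; "joint_pos": joint angles; "joint_velocities": joint speeds; "tau": joint torques, N m; "position": TCP position; "eef_rot": TCP orientation; "wrist_force": force on the tool from outside, world axes, zero at the start; "ft_torque": the same for the moment, N m; "finger_gap": finger opening in mm.
Only numpy, scipy, OpenCV 4.12 (cv2) and the standard library are available. Lean on these libraries where they do the work, as an engineer would, in place of code of your own. Each camera call takes 0.05 s, during which the arm holds its last target. There are 200 camera calls.

### The job

Close the case's draw latch: lay its claw over the keeper bar on the lid half, draw it back until the lip sits snug behind the bar, then swing the lever down over centre until it is fully home and holds the lid drawn tight. Do it gently, without forcing the claw against the keeper or bearing hard on the lever, and leave the other things where they are.

Things in the scene. Friction and masses are not known exactly. Their poses are not given: they have to be found in the camera images.
- case: Grey transport case, 300 mm wide, fixed, lying on its back on the bench, latch edge up; its level top face is 110 mm above the bench. Origin on the bench right under the lever's hinge; x points across the seam from the shell half (near the robot, x -140 to 27 mm) to the lid half (34 to 115 mm), y along the seam, z up.
- lid (a joint): Slide of the lid half towards the shell against a rubber gasket, m: 0 = relaxed, 7 mm gap at the seam; about 0.0054 = latched. It springs back with about 9 N per mm.
- keeper: Keeper on the lid half: a level dark steel bar, 9 mm thick, 44 mm long, along the case's y between two small posts. Origin at the bar's middle, 10.5 mm above the case's top; axes as the case's. 6 mm are free under the bar, and open space behind it (+x).
- lever_pivot (a point): Middle of the lever's hinge, 16 mm above the case's top face and 61 mm from the relaxed keeper; the hinge lies along the case's y. Axes as the case's.
- lever (a joint): Lever angle, rad: 0 = fully down, flat towards the case's -x, on its stop; pi/2 upright; other stop 1.75. Stiff pivot (0.08 N m): stays where left. With the claw hooked, closing it meets the gasket's pull (about 5 N at the lever's end, rising, then fading); past dead centre (about 0.2) the pull takes it down to its stop.
- lever_grip: The lever's steel plate, 26 mm wide, 5 mm thick, with a 40 mm wide pad at its end. Origin on the middle of its outer face (on top when down, facing +x when upright), 95 mm along the lever from the hinge and 11 mm off it; the plate ends 10 mm farther out. Axes as the case's when down, turning with the lever. It bears at most 30 N.
- claw_pivot (a point): Middle of the claw's pivot on the lever, 26 mm from the lever's hinge: at x -25.75, z -3.6 mm from it when the lever is down (axes as the case's then), turning with the lever.
- claw (a joint): Claw angle on the lever, rad, growing as its free end rises; elevation above level = this minus the lever value. Stiff pivot (0.035 N m): the claw stays where left. While the lever turns down, the claw's end turns up with it unless its lip is already caught behind the keeper.
- claw_hook: Claw's hooked steel end. Origin: inner corner of the hook, 85.8 mm along the claw from its pivot and 2.6 mm above it; x along the claw, away from the pivot, z up from it. Its plate (39 mm wide, 5 mm thick, x -24 to 5, z 0 to 5 mm) rests on the keeper bar; its lip hangs 9.5 mm down at x 0 to 5 mm. Held, it may press the keeper with 25 N at most.
- claw_tab (a point): Middle of the finger tab that stands up from the hook's plate, for pinching: steel, 16 mm wide (y), 8 mm thick (x), 28 mm high. In claw_hook axes at x -6, z 19 mm; same axes.
- tin: small closed steel tin, 44 mm across, 30 mm high, standing on the case's shell half to the left of the latch. Bystander; origin at the middle of its underside.
- tamper: dark steel coffee tamper, 52 mm across, 78 mm high, standing on the shell half to the right of the latch. Bystander; origin at the middle of its underside.
- carton: small cardboard carton 85 x 130 x 75 mm left of the case. Bystander; origin at the middle of its underside.
- can: can 72 mm across, 110 mm high, left of the case. Bystander; origin at the middle of its underside.
- mug: white mug 76 mm across, 85 mm high, right of the case. Bystander; origin at the middle of its underside.
- tape_roll: roll of tape lying flat, 100 mm across, 45 mm high, left of the case. Bystander; origin at the middle of its underside.
- screwdriver: screwdriver lying right of the case. Bystander.

How it is judged (in metres and radians):
On the way:
1. the claw lies hooked over the keeper bar, lip behind it, with the lever still up (x of claw_hook in the frame of keeper between 0.002 and 0.022 m and z of claw_hook in the frame of keeper between -0.006 and 0.008 m and value of joint lever above 0.7 rad), for 0.2 s.
At the end, for the whole second after the job is handed in: The lever is down on its stop (under 0.08 rad) and at rest, the claw's lip is behind the keeper bar and pulls on it with over 20 N, and the lid half is drawn in by more than 4 mm (x of claw_hook in the frame of keeper between 0.002 and 0.022 m and z of claw_hook in the frame of keeper between -0.006 and 0.008 m and value of joint lever below 0.08 rad and value of joint lid above 0.004 m and contact force between claw_hook and keeper above 20 N and angular speed of lever_grip below 0.1 rad/s); the robot touches nothing.
It fails at once if the lever is pushed with more than 30 N (contact force between any of the fingers, the arm and lever_grip above 30 N).
It fails at once if the held claw is forced against the keeper with more than 25 N (contact force between the fingers and claw_hook above 0.5 N and contact force between claw_hook and keeper above 25 N).
It fails at once if a bystander is moved by more than 30 mm (distance of any of tin, tamper, carton, can, mug, tape_roll, screwdriver from where it was at the start of the episode above 0.03 m).
It also fails if it takes over 67 s, if anything falls off the work surface, if the arm or the gripper's body presses on something with over 40 N, if the wrist force passes 120 N, or if a joint passes its speed limit or range.

## Working session

There is one attempt and no reset: what is moved stays moved. The work goes in short steps, Python scripts to look and compute and a tool call to move; the robot and the scene stay as the last step left them, time stands still between calls to the robot, and variables do not carry over. Pictures are saved under pics/ and viewed, about 8 in all and at most 12, crops included, and the job is handed in when it is done.

Besides the shell and the picture viewer there is one more tool, called after "Emit:" in YAML: its name, and indented under it one key for each argument. carry_out: Moves the arm, as the interface text tells. Its arguments: {"type":"object","properties":{"series":{"type":"array"},"grip_force":{"type":"number"}},"required":["series"]}

```bash
mkdir -p pics; ls; cat > h.py <<'E'
import numpy as np, cv2
from cell import robot, read_camera, workorder
from scipy.spatial.transform import Rotation as Ro
def cam(n):
    c=read_camera(n); f=200/np.tan(np.radians(c["vfov"])/2)
    c["K"]=np.array([[f,0,c["cx"]],[0,f,c["cy"]],[0,0,1.]]); return c
def save(c,name): 
    cv2.imwrite("pics/"+name+".png",c["frame"][:,:,::-1]); np.savez("pics/"+name+".npz",**{k:np.array(c[k]) for k in("frame","range_z","K","dist_coeffs","R","t")})
def pts(c,uv,z=None):
    uv=np.array(uv,float).reshape(-1,2)
    n=cv2.undistortPoints(uv.reshape(-1,1,2),c["K"],np.array(c["dist_coeffs"])).reshape(-1,2)
    d=np.array([c["range_z"][int(round(v)),int(round(u))] for u,v in uv]) if z is None else z
    P=np.c_[n*d[:,None],d]; return (P-c["t"])@c["R"]
def proj(c,X):
    X=np.array(X,float).reshape(-1,3)
    return cv2.projectPoints(X,cv2.Rodrigues(np.array(c["R"]))[0],np.array(c["t"],float),c["K"],np.array(c["dist_coeffs"]))[0].reshape(-1,2)
def cloud(c):
    v,u=np.nonzero(c["range_z"]>0); return pts(c,np.c_[u,v]),u,v
def st():
    o=robot.get_obs(); 
    for k in("time_s","joint_pos","position","eef_rot","wrist_force","finger_gap"): print(k,np.round(o[k],3))
    return o
E
python3 - <<'E'
from h import *
st()
a=cam("scene");save(a,"scene0");b=cam("side");save(b,"side0")
cv2.imwrite("pics/both0.png",np.vstack([a["frame"],b["frame"]])[:,:,::-1])
for c in(a,b): print(c["K"][0,0],c["R"],c["t"],c["dist_coeffs"])
E
```

```text
pics
time_s 0.0
joint_pos [-0.042  0.312  0.014  1.513 -0.004  1.319 -0.027]
position [5.49289e+02 1.50000e-02 2.41207e+02]
eef_rot [ 3.141  0.    -0.004]
wrist_force [ 0.374  1.156 -0.134]
finger_gap 85.286
443.02930970717205 [[ 0.34110941  0.9400199  -0.00263684]
 [ 0.73067009 -0.26690438 -0.62839739]
 [-0.59140984  0.2124256  -0.77788802]] [-167.3695376  -292.45646018 1844.0915557 ] [-0.11748616  0.          0.          0.          0.        ]
442.461740304928 [[ 0.96438699 -0.26414082 -0.01368774]
 [-0.17165341 -0.58566215 -0.79217104]
 [ 0.20122832  0.76630899 -0.61014563]] [-503.74920395  160.3917572  1091.8956645 ] [0.01818785 0.         0.         0.         0.        ]
```

View pics/scene0.png

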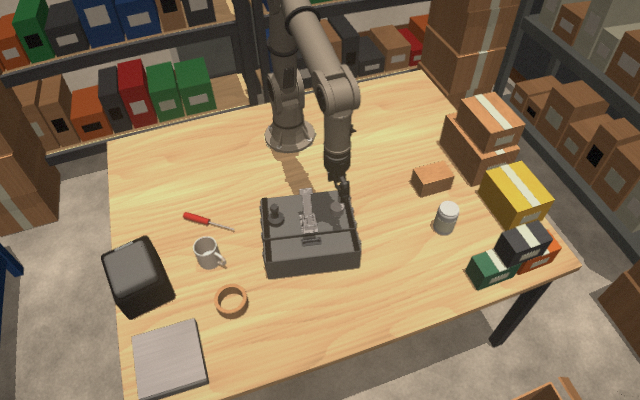

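View pics/side0.png

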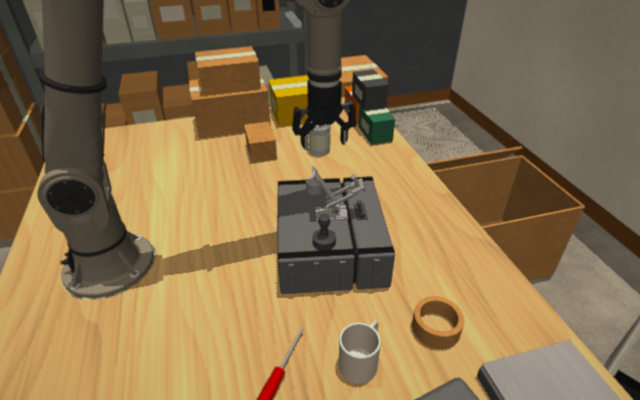

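```bash
python3 - <<'E'
from h import *
b=dict(np.load("pics/side0.npz")); a=dict(np.load("pics/scene0.npz")); w=cam("wrist");save(w,"wrist0")
for n,c in(("scene",a),("side",b),("wrist",w)):
    P,u,v=cloud(c)
    m=(abs(P[:,2]-110)<4)&(P[:,0]>350)&(P[:,0]<850)&(abs(P[:,1])<250)
    Q=P[m]
    if m.sum()>50:
        r=cv2.minAreaRect(Q[:,:2].astype(np.float32)); print(n,m.sum(),np.median(Q[:,2]),r, np.round(cv2.boxPoints(r)))
crop=cv2.resize(b["frame"][150:260,270:400],None,fx=4.5,fy=4.5,interpolation=cv2.INTER_CUBIC)
cv2.imwrite("pics/c1.png",np.vstack([crop[:,:,::-1]]))
E
```

```text
scene 4027 110.66431932149666 ((541.4390869140625, -88.58627319335938), (299.49041748046875, 258.7408142089844), 78.21558380126953) [[ 384. -209.]
 [ 638. -262.]
 [ 699.   32.]
 [ 445.   84.]]
side 6610 109.48239774556124 ((534.3988037109375, -93.84674072265625), (299.0921936035156, 253.39202880859375), 78.44456481933594) [[ 380. -215.]
 [ 629. -266.]
 [ 688.   27.]
 [ 440.   78.]]
wrist 46495 108.96297710978435 ((541.1112670898438, -70.87031555175781), (260.49749755859375, 253.06443786621094), 78.43058013916016) [[ 391. -173.]
 [ 639. -224.]
 [ 691.   31.]
 [ 443.   82.]]
```

View pics/c1.png

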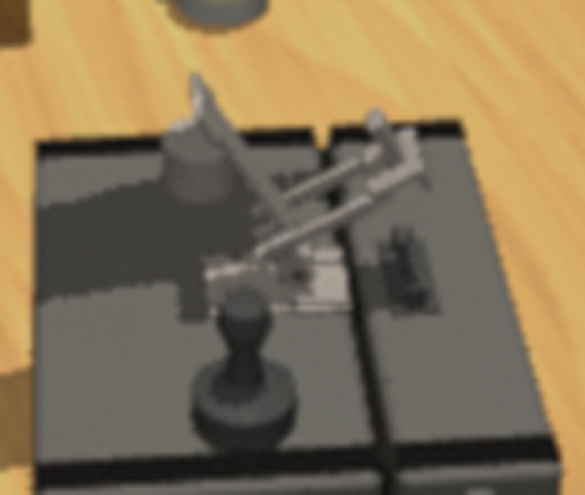

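View pics/wrist0.png

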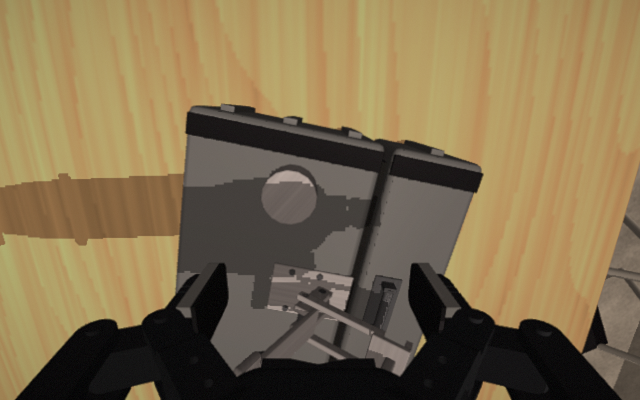

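```bash
cat >> h.py <<'E'
yaw=np.radians(-11.65); H0=np.array([550,-93.5,0.])
def tocase(P): return (np.asarray(P)-H0)@Ro.from_euler("z",yaw).as_matrix()
def toworld(C): return Ro.from_euler("z",yaw).as_matrix()@np.asarray(C,float)+H0
def plot(cs,name,s=3.0):
    im=np.full((600,800,3),255,np.uint8)
    col=[(0,0,255),(255,0,0),(0,150,0)]
    for (c,k) in zip(cs,col):
        P,u,v=cloud(c); C=tocase(P); m=(abs(C[:,0])<125)&(abs(C[:,1])<26)&(C[:,2]>100)&(C[:,2]<260)
        for x,y,z in C[m]:
            cv2.circle(im,(int(400+s*x),int(300-s*(z-160)) ),1,k,-1)   # side elevation x-z
            if z>114: cv2.circle(im,(int(400+s*x),int(510-s*y)),1,k,-1)   # plan x-y
    for x in range(-120,121,20): cv2.line(im,(int(400+s*x),0),(int(400+s*x),600),(210,210,210) if x else (0,0,0),1)
    for z in range(100,260,20): cv2.line(im,(0,int(300-s*(z-160))),(800,int(300-s*(z-160))),(210,210,210),1)
    cv2.imwrite("pics/"+name+".png",im)
E
python3 - <<'E'
from h import *
cs=[dict(np.load(f"pics/{n}0.npz")) for n in("scene","side","wrist")]
plot(cs,"el0")
for c in cs:
    P,u,v=cloud(c); C=tocase(P)
    m=(abs(C[:,2]-110)<4)&(abs(C[:,1])<200)&(abs(C[:,0])<200); Q=C[m]
    print("top extents", np.percentile(Q[:,0],[.3,99.7]),np.percentile(Q[:,1],[.3,99.7]))
    m=(C[:,0]>44)&(C[:,0]<80)&(abs(C[:,1])<35)&(C[:,2]>115)&(C[:,2]<129);Q=C[m]
    print("keeper",m.sum(), np.percentile(Q,[2,50,98],axis=0).round(1).tolist())
    m=(C[:,0]>-150)&(C[:,0]<20)&(abs(C[:,1])<120)&(abs(C[:,1])>35)&(C[:,2]>116);Q=C[m]
    for s in(-1,1):
        q=Q[Q[:,1]*s>0]; print("bystander",s,np.percentile(q,[2,50,98],axis=0).round(0).tolist())
E
```

```text
top extents [-135.75017947  118.08865871] [-145.58010999  151.4579282 ]
keeper 67 [[52.8, -22.2, 115.1], [64.7, 8.4, 122.5], [74.0, 31.3, 128.3]]
bystander -1 [[-84.0, -119.0, 117.0], [-25.0, -97.0, 135.0], [-7.0, -47.0, 190.0]]
bystander 1 [[-139.0, 39.0, 138.0], [-3.0, 82.0, 596.0], [19.0, 118.0, 667.0]]
top extents [-139.84888858  110.40166259] [-150.26283505  142.39670352]
keeper 75 [[53.1, -28.5, 116.3], [57.8, -4.1, 122.9], [63.2, 26.2, 125.3]]
bystander -1 [[-61.0, -119.0, 120.0], [-38.0, -109.0, 137.0], [-14.0, -85.0, 187.0]]
bystander 1 [[-86.0, 43.0, 136.0], [-30.0, 63.0, 438.0], [14.0, 93.0, 576.0]]
top extents [-138.33240621  111.09536973] [-93.2808542  149.61551514]
keeper 478 [[54.3, -13.5, 116.9], [59.0, 11.3, 122.8], [64.8, 29.1, 124.5]]Traceback (most recent call last):
  File "<stdin>", line 12, in <module>
    return _quantile_unchecked(
        a, q, axis, out, overwrite_input, method, keepdims, weights)
    return _ureduce(a,
                    func=_quantile_ureduce_func,
    ...<5 lines>...
                    overwrite_input=overwrite_input,
                    method=method)
    r = func(a, **kwargs)
    result = _quantile(arr,
                       quantiles=q,
    ...<2 lines>...
                       out=out,
                       weights=wgt)
    slices_having_nans = np.isnan(arr[-1, ...])
                                  ~~~^^^^^^^^^
IndexError: index -1 is out of bounds for axis 0 with size 0
```

View pics/el0.png

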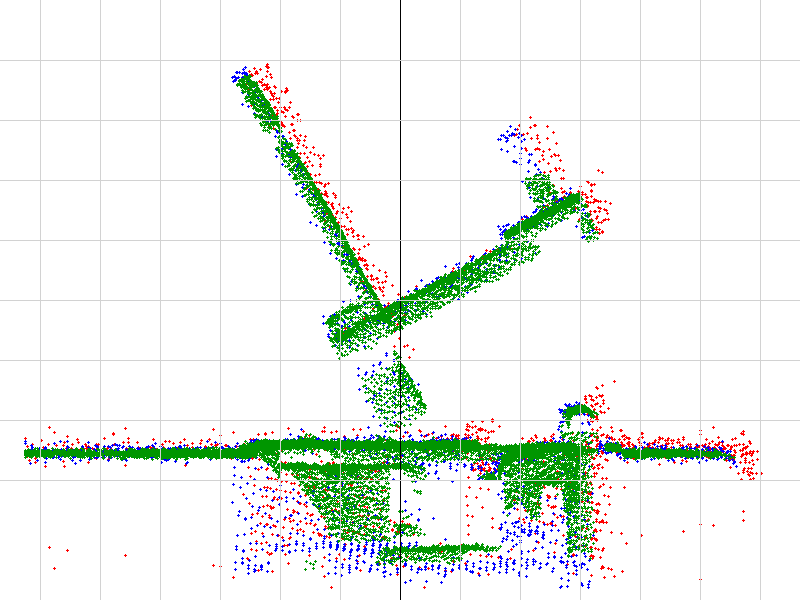

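Emit:
carry_out:
  series:
    - [0,0,-50,0,0,-0.14,1]
    - [30,50,-55,0,0,-0.28,1]
    - [69,108,-55,0,0,-0.42,1]
    - [69,108,-55,0,0,-0.56,1]
    - [69,108,-55,0,0,-0.7,1]
    - [69,108,-55,0,0,-0.84,1]
    - [69,108,-55,0,0,-0.98,1]
    - [69,108,-55,0,0,-1.12,1]

```text
time_s: 0.95
position: [618.8, -108.1, 296.6]
eef_rot: [-2.656, -1.676, 0.002]
wrist_force: [-1.2, 0.0, -0.1]
finger_gap: 85.3
```

Emit:
carry_out:
  series:
    - [0,0,0,0,0,-0.14,1]
    - [0,0,0,0,0,-0.247,1]
    - [0,0,0,0,0,-0.247,1]
    - [0,0,0,0,0,-0.247,1]
    - [0,0,0,0,0,-0.247,1]

```text
time_s: 1.45
position: [618.9, -108.0, 297.1]
eef_rot: [-2.437, -1.982, 0.001]
wrist_force: [-0.0, -0.1, -0.7]
finger_gap: 85.3
```

```bash
python3 - <<'E'
from h import *
o=st(); R=Ro.from_rotvec(o["eef_rot"]).as_matrix(); print(R.round(3))
w=cam("wrist");save(w,"wrist1"); cpos=-w["R"].T@w["t"]; print("cam in tool",R.T@(cpos-o["position"]),"view",(R.T@w["R"].T[:,2]).round(2))
print(tocase(o["position"]))
E
```

```text
time_s 1.45
joint_pos [ 0.248  0.469 -0.168  1.158  0.076  1.522  1.459]
position [ 618.925 -108.035  297.093]
eef_rot [-2.437e+00 -1.982e+00  1.000e-03]
wrist_force [-0.01  -0.097 -0.717]
finger_gap 85.29
[[ 0.204  0.979 -0.   ]
 [ 0.979 -0.204 -0.   ]
 [-0.    -0.    -1.   ]]
cam in tool [   0.40108072  -75.59174873 -130.48101609] view [0.   0.29 0.96]
[ 70.44058463  -0.31691049 297.09272448]
```

View pics/wrist1.png

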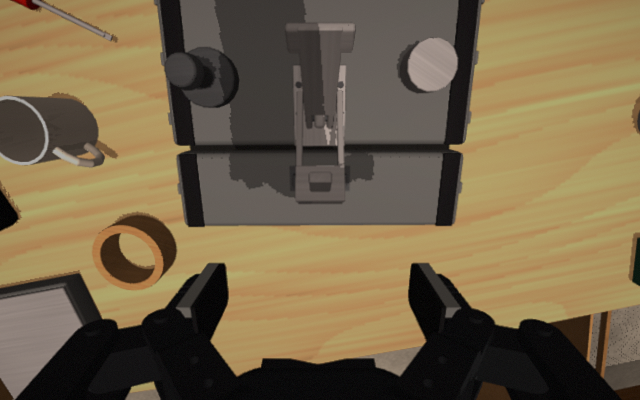

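```bash
python3 - <<'E'
from h import *
w=dict(np.load("pics/wrist1.npz")); P,u,v=cloud(w); C=tocase(P)
def rep(n,m): print(n,m.sum(),np.percentile(C[m],[3,50,97],axis=0).round(1).tolist())
box=(abs(C[:,1])<40)
rep("tabtop",box&(v>172)&(v<184)&(u>310)&(u<330))
rep("tabtop z",box&(C[:,0]>25)&(C[:,2]>202))
rep("hookplate",box&(C[:,0]>38)&(C[:,0]<75)&(C[:,2]>170)&(C[:,2]<200))
rep("leverpad",box&(C[:,0]<-30)&(C[:,2]>200))
rep("top",(abs(C[:,2]-110)<4)&(abs(C[:,1])<160)&(abs(C[:,0])<160))
m=box&(abs(C[:,0])<75)&(C[:,2]>165)&(C[:,2]<200)&(C[:,0]>0); k=np.polyfit(C[m,0],C[m,2],1);print(k)
m=(abs(C[:,1])<12)&(C[:,0]<-10)&(C[:,2]>165); k=np.polyfit(C[m,2],C[m,0],1);print("lever",k, np.arctan2(1,-k[0]))
m=box&(C[:,0]>34)&(C[:,0]<75)&(C[:,2]>180)&(abs(C[:,1])>9); k=np.polyfit(C[m,0],C[m,2],1);print("plate",k,np.arctan(k[0]))
# front edge / tab corners by eye
print(tocase(pts(w,[[320,176],[320,186],[311,176],[330,176],[320,203],[296,190],[346,190]])).round(1))
plot([w],"x")
E
python3 -c "
import cv2;i=cv2.imread('pics/wrist1.png');cv2.imwrite('pics/c2.png',cv2.resize(i[10:215,260:385],None,fx=2.9,fy=2.9,interpolation=cv2.INTER_CUBIC))"
```

```text
tabtop 207 [[35.3, -4.6, 212.6], [38.5, 1.7, 214.7], [42.6, 7.9, 216.7]]
tabtop z 14384 [[50.2, -37.1, 349.1], [53.6, 0.3, 367.4], [60.4, 37.1, 377.2]]
hookplate 1296 [[38.6, -17.0, 182.3], [53.0, 1.0, 190.5], [65.9, 19.9, 195.6]]
leverpad 2876 [[-52.7, -16.4, 202.2], [-44.2, 1.6, 225.4], [-31.3, 19.4, 234.7]]
top 51135 [[-99.5, -136.9, 107.2], [-2.7, 6.0, 109.0], [105.2, 140.8, 111.8]]
[  0.55772861 160.42387436]
lever [-0.57468105 84.82468018] 1.0492017778639129
plate [  4.59504766 103.57653541] 1.356511931986198
[[ 37.1   1.7 215.1]
 [ 46.5   1.7 205.3]
 [ 37.2  -4.6 214.9]
 [ 37.3   8.6 214.3]
 [ 66.1   1.9 182.1]
 [ 53.4 -17.  189.3]
 [ 72.7  29.5 110.8]]
```

View pics/x.png

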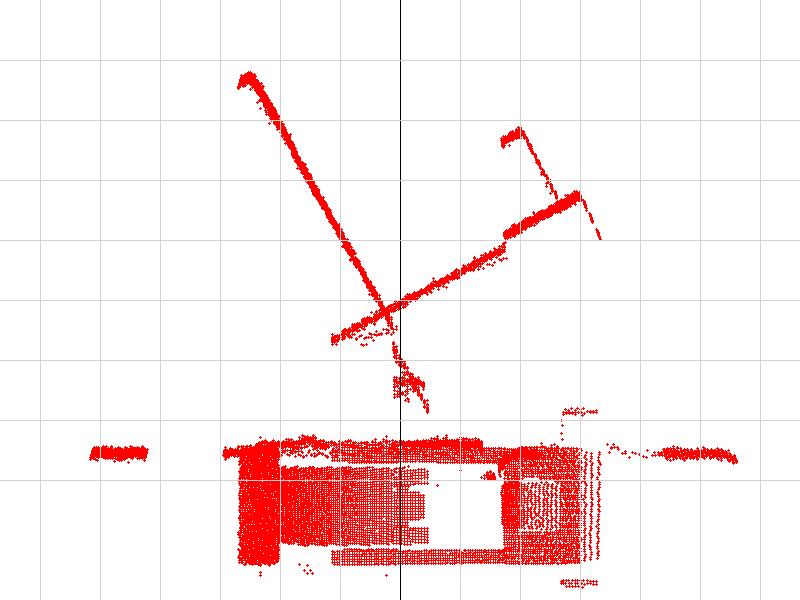

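```bash
cat >> h.py <<'E'
H0=H0+Ro.from_euler("z",yaw).as_matrix()@np.array([-.7,1.6,0])
R0=np.c_[[0,1,0],[1,0,0],[0,0,-1]].astype(float)   # tool axes in case frame, pitch 0
HZ=126.
def piv(L): return np.array([-25.75*np.cos(L)-3.6*np.sin(L), HZ+25.75*np.sin(L)-3.6*np.cos(L)])
def loc(L,e,x,z): c,s=np.cos(e),np.sin(e); return piv(L)+np.array([c*x-s*z,s*x+c*z])  # claw-local point -> case xz
def tab(L,e): return loc(L,e,79.8,21.6)
def e_rest(L,clear=0):   # elevation with plate 'clear' above the bar; returns e, gap behind bar
    d=np.array([61,HZ-5.5])-piv(L); r=np.hypot(*d); z=2.6-4.5-clear; x=np.sqrt(r*r-z*z)
    return np.arctan2(d[1],d[0])-np.arctan2(z,x), 81.3-x
def lev(L,a=95,o=11): return np.array([-a*np.cos(L)+o*np.sin(L),HZ+a*np.sin(L)+o*np.cos(L)])
def row(xz,p,base=None,y=0):
    """shift/turn from base pose (position,R) to TCP at case (x,y,z), pitch p (tool leans to -x for p>0)"""
    if base is None:
        o=robot.get_obs(); base=(np.array(o["position"]),Ro.from_rotvec(o["eef_rot"]).as_matrix())
    W=toworld([xz[0],y,xz[1]]); Rt=Ro.from_euler("z",yaw).as_matrix()@Ro.from_rotvec([0,-p,0]).as_matrix()@R0
    return np.r_[base[1].T@(W-base[0]),Ro.from_matrix(base[1].T@Rt).as_rotvec()]
E
python3 - <<'E'
from h import *
np.set_printoptions(suppress=True,precision=3)
t=tab(1.05,.49); print("tab",t, tab(1.05,.49)-0)
u=np.array([-np.sin(.49),np.cos(.49)])
print(row(t+60*u,.49)); print(row(t+20*u,.49)); print(row(t,.49))
for L in np.arange(1.35,.98,-.05): print(round(L,2),e_rest(L),e_rest(L,1))
E
```

```text
tab [ 44.309 203.159] [ 44.309 203.159]
[  1.735 -55.087  41.085  -0.49    0.     -0.002]
[  1.769 -36.254  76.374  -0.49    0.     -0.002]
[  1.785 -26.837  94.018  -0.49    0.     -0.002]
1.35 (np.float64(-0.377208264231689), np.float64(5.090350462977611)) (np.float64(-0.364084042437301), np.float64(5.121849047408773))
1.3 (np.float64(-0.3655763268403355), np.float64(4.1667404580536385)) (np.float64(-0.35260931664518036), np.float64(4.197861718592662))
1.25 (np.float64(-0.35362296009893385), np.float64(3.278497360231981)) (np.float64(-0.34080362854889146), np.float64(3.309264177292647))
1.2 (np.float64(-0.34137069000875453), np.float64(2.426609960847884)) (np.float64(-0.3286898661500181), np.float64(2.4570443459390674))
1.15 (np.float64(-0.32884070591378517), np.float64(1.6120084233528758)) (np.float64(-0.31628955620256666), np.float64(1.6421315781059604))
1.1 (np.float64(-0.31605297519467623), np.float64(0.8355664512178151)) (np.float64(-0.30362297987146886), np.float64(0.8653988240981931))
1.05 (np.float64(-0.3030263492870849), np.float64(0.09810320697091868)) (np.float64(-0.29070927971732613), np.float64(0.12766454766902768))
1.0 (np.float64(-0.28977866172575445), np.float64(-0.5996149902235288)) (np.float64(-0.2775665586907124), np.float64(-0.5703055786824791))
```

Emit:
carry_out:
  series:
    - [0,-20,10,-0.14,0,0,1]
    - [1,-35,25,-0.28,0,0,1]
    - [1.7,-50,38,-0.42,0,0,1]
    - [1.7,-55,41,-0.49,0,0,1]
    - [1.7,-46,58,-0.49,0,0,1]
    - [1.7,-36.3,76.4,-0.49,0,0,1]
    - [1.7,-36.3,76.4,-0.49,0,0,1]
    - [1.7,-36.3,76.4,-0.49,0,0,1]

```text
time_s: 2.3
position: [583.8, -98.8, 221.1]
eef_rot: [2.117, 1.724, 0.431]
wrist_force: [0.4, -0.9, -0.9]
finger_gap: 85.6
```

```bash
python3 - <<'E'
from h import *
np.set_printoptions(suppress=True,precision=3)
print(st()["position"]); print(row(tab(1.05,.49),.49))
w=cam("wrist");save(w,"wrist2");s=cam("side")
i=cv2.resize(s["frame"][110:250,250:420],(680,560),interpolation=cv2.INTER_CUBIC); cv2.imwrite("pics/c3.png",i[:,:,::-1])
P,u,v=cloud(w);C=tocase(P);m=(C[:,0]>25)&(C[:,0]<50)&(abs(C[:,1])<14)&(C[:,2]>205)&(C[:,2]<222);print(np.percentile(C[m],[3,50,97],axis=0).round(1))
E
```

```text
time_s 2.3
joint_pos [ 0.291  0.116 -0.193  1.919  0.117  0.624  1.393]
position [583.817 -98.848 221.07 ]
eef_rot [2.117 1.724 0.431]
wrist_force [ 0.352 -0.884 -0.897]
finger_gap 85.604
[583.817 -98.848 221.07 ]
[ 0.01  -0.12  20.232 -0.     0.    -0.001]
[[ 34.9  -7.6 205.6]
 [ 37.3  -0.1 213.1]
 [ 41.1   7.  215.8]]
```

View pics/c3.png

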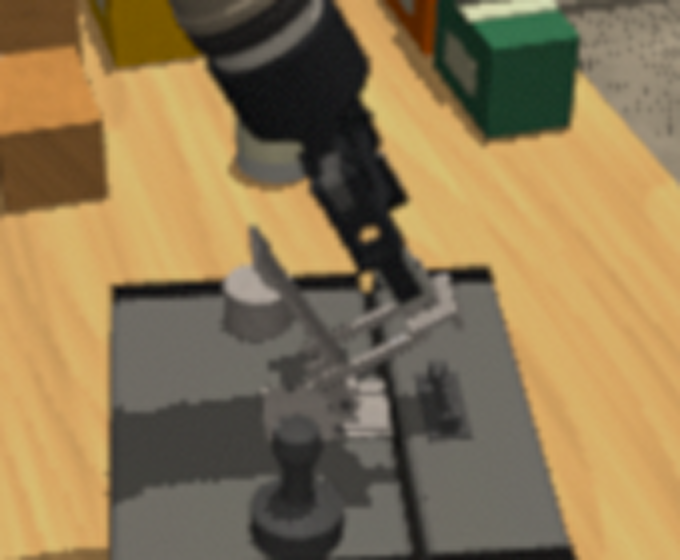

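The tool leans along the tab axis, with the fingers straddling the tab (crop ~(405,290)), and the lever is clear of it. I'll descend and grip.

Emit:
carry_out:
  series:
    - [0,0,10,0,0,0,1]
    - [0,0,19.5,0,0,0,0.8]
    - [0,0,19.5,0,0,0,0.4]
    - [0,0,19.5,0,0,0,0]
    - [0,0,19.5,0,0,0,0]
    - [0,0,19.5,0,0,0,0]
    - [0,0,19.5,0,0,0,0]
    - [0,0,19.5,0,0,0,0]
  grip_force: 40

```text
time_s: 3.2
position: [592.9, -101.0, 204.0]
eef_rot: [2.116, 1.723, 0.431]
wrist_force: [-0.0, -0.4, 0.8]
finger_gap: 15.0
```

```bash
python3 - <<'E'
from h import *
np.set_printoptions(suppress=True,precision=2)
o=st(); p=np.array(o["position"]); print(tocase(p))
# path in (L,e), relative to the modelled grasp pose
base=(toworld([tab(1.05,.49)[0],0,tab(1.05,.49)[1]]), Ro.from_euler("z",yaw).as_matrix()@Ro.from_rotvec([0,-.49,0]).as_matrix()@R0)
Ls=[1.11,1.17,1.24,1.3,1.32,1.32,1.32]; es=[.38,.26,.14,.02,-.1,-.2,-.25]
for L,e in zip(Ls,es): print(L,e,row(tab(L,e),e,base), tab(L,e))
E
```

```text
time_s 3.2
joint_pos [ 0.29  0.15 -0.19  1.92  0.14  0.58  1.38]
position [ 592.93 -100.99  204.04]
eef_rot [2.12 1.72 0.43]
wrist_force [-0.01 -0.44  0.77]
finger_gap 15.014
[ 44.26  -0.27 204.04]
1.11 0.38 [-0.    3.43  8.67  0.11 -0.    0.  ] [ 51.42 197.12]
1.17 0.26 [-0.    5.92 18.42  0.23 -0.    0.  ] [ 58.2  189.69]
1.24 0.14 [ 0.    7.49 28.3   0.35  0.    0.  ] [ 64.24 181.71]
1.3 0.02 [ 0.    7.61 38.19  0.47 -0.    0.  ] [ 69.   173.04]
1.32 -0.1 [-0.    5.52 47.81  0.59 -0.    0.  ] [ 71.68 163.58]
1.32 -0.2 [-0.    2.49 55.49  0.69 -0.    0.  ] [ 72.62 155.37]
1.32 -0.25 [-0.    0.69 59.21  0.74 -0.   -0.  ] [ 72.79 151.24]
```

Emit:
carry_out:
  series:
    - [0,1.8,4.3,0.055,0,0,0]
    - [0,3.4,8.7,0.11,0,0,0]
    - [0,4.8,13.5,0.17,0,0,0]
    - [0,5.9,18.4,0.23,0,0,0]
    - [0,6.8,23.3,0.29,0,0,0]
    - [0,7.5,28.3,0.35,0,0,0]
    - [0,7.7,33.2,0.41,0,0,0]
    - [0,7.6,38.2,0.47,0,0,0]

```text
time_s: 4.0
position: [615.4, -105.6, 172.6]
eef_rot: [2.428, 1.977, 0.013]
wrist_force: [-2.3, 0.6, -0.1]
finger_gap: 14.9
```

```bash
python3 - <<'E'
from h import *
np.set_printoptions(suppress=True,precision=2)
o=st(); print(tocase(o["position"]))
w=cam("side");s=cam("scene");v=cam("wrist")
plot([s,w,v],"el3")
def base(L,e): return (toworld([tab(L,e)[0],0,tab(L,e)[1]]), Ro.from_euler("z",yaw).as_matrix()@Ro.from_rotvec([0,-e,0]).as_matrix()@R0)
for L,e in [(1.32,-.05),(1.32,-.12),(1.32,-.19),(1.32,-.26),(1.32,-.31)]: print(L,e,row(tab(L,e),e,base(1.3,.02)),e_rest(L))
E
```

```text
time_s 4.0
joint_pos [ 0.26  0.51 -0.18  1.41  0.09  1.22  1.44]
position [ 615.42 -105.64  172.64]
eef_rot [2.43 1.98 0.01]
wrist_force [-2.28  0.63 -0.1 ]
finger_gap 14.941
[ 67.22  -0.27 172.64]
1.32 -0.05 [-0.    1.8   5.44  0.07 -0.    0.  ] (np.float64(-0.37026898246177453), np.float64(4.531997827474143))
1.32 -0.12 [-0.    2.72 11.15  0.14 -0.    0.  ] (np.float64(-0.37026898246177453), np.float64(4.531997827474143))
1.32 -0.19 [ 0.    3.23 16.92  0.21  0.    0.  ] (np.float64(-0.37026898246177453), np.float64(4.531997827474143))
1.32 -0.26 [-0.    3.34 22.7   0.28  0.    0.  ] (np.float64(-0.37026898246177453), np.float64(4.531997827474143))
1.32 -0.31 [-0.    3.18 26.83  0.33  0.    0.  ] (np.float64(-0.37026898246177453), np.float64(4.531997827474143))
```

View pics/el3.png

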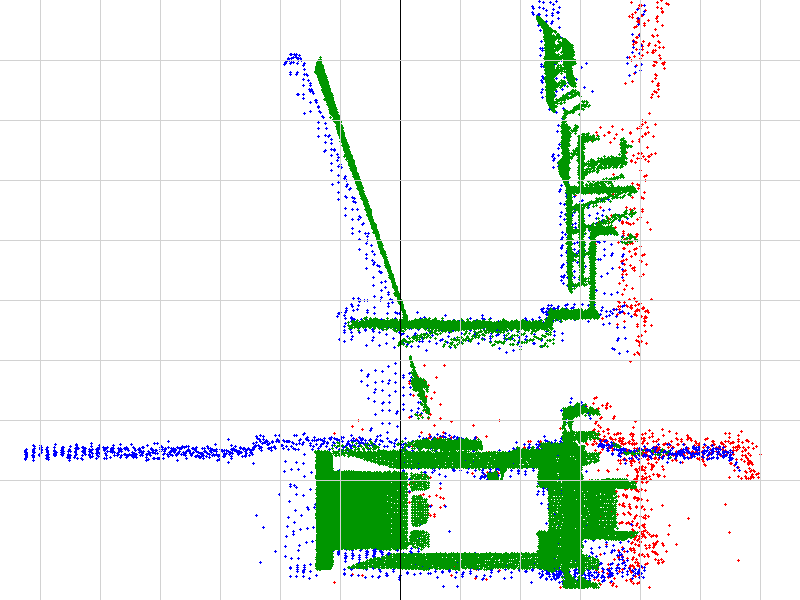

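Emit:
carry_out:
  series:
    - [0,2.0,2.7,0.035,0,0,0]
    - [0,2.8,5.4,0.07,0,0,0]
    - [0,3.3,8.3,0.105,0,0,0]
    - [0,3.8,11.2,0.14,0,0,0]
    - [0,4.3,16.9,0.21,0,0,0]
    - [0,4.4,22.7,0.28,0,0,0]
    - [0,4.3,25,0.305,0,0,0]
    - [0,4.3,25,0.305,0,0,0]

```text
time_s: 4.95
position: [621.7, -106.9, 148.5]
eef_rot: [-2.256, -1.837, 0.264]
wrist_force: [-1.6, -0.8, 2.0]
finger_gap: 14.6
```

```bash
python3 - <<'E'
from h import *
np.set_printoptions(suppress=True,precision=2)
o=st(); print(tocase(o["position"]))
v=cam("wrist");s=cam("side");plot([v],"el4");save(s,"side4")
P,u,vv=cloud(v);C=tocase(P);m=(abs(C[:,1])<12)&(C[:,0]<0)&(C[:,2]>180)&(C[:,2]<225); k=np.polyfit(C[m,2],C[m,0],1);print("lever",np.arctan2(1,-k[0]))
m=(C[:,0]>36)&(C[:,0]<49)&(abs(C[:,1])>12)&(abs(C[:,1])<19)&(C[:,2]>125)&(C[:,2]<160);k=np.polyfit(C[m,0],C[m,2],1);print("plate",m.sum(),np.arctan(k[0]))
E
```

```text
time_s 4.95
joint_pos [ 0.23  0.77 -0.16  1.06  0.08  1.61  1.46]
position [ 621.66 -106.89  148.5 ]
eef_rot [-2.26 -1.84  0.26]
wrist_force [-1.58 -0.84  2.02]
finger_gap 14.566
[ 73.59  -0.24 148.5 ]
lever 1.33802203963547
plate 526 -0.3004267176906303
```

View pics/el4.png

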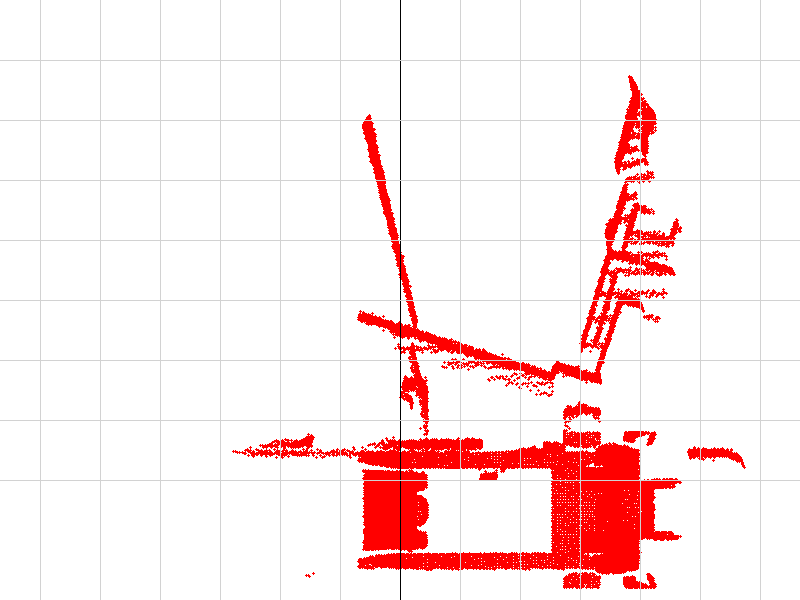

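```bash
python3 - <<'E'
from h import *
from scipy.optimize import fsolve
np.set_printoptions(suppress=True,precision=2)
c=tocase(robot.get_obs()["position"])[[0,2]]
L,e=fsolve(lambda q:tab(*q)-c,[1.3,-.3]);print("from TCP",L,e, tab(1.34,-.3),c)
L0,e0=1.335,-.30
def base(L,e): return (toworld([tab(L,e)[0],0,tab(L,e)[1]]), Ro.from_euler("z",yaw).as_matrix()@Ro.from_rotvec([0,-e,0]).as_matrix()@R0)
for L in (1.335,1.3,1.25,1.2,1.15,1.12,1.09,1.06,1.03,1.0):
    e=e_rest(L,.7)[0]; print(L,round(e,3),row(tab(L,e),e,base(L0,e0)),e_rest(L,.7)[1])
E
```

```text
from TCP 1.3542315140435024 -0.2755941381690868 [ 73.22 147.3 ] [ 73.62 149.44]
1.335 -0.365 [ 0.    1.23  5.2   0.06  0.   -0.  ] 4.830208790329067
1.3 -0.356 [ 0.    0.39  5.12  0.06 -0.   -0.  ] 4.187162368609094
1.25 -0.345 [-0.   -0.78  5.04  0.04 -0.   -0.  ] 3.2986867151114723
1.2 -0.332 [-0.   -1.93  4.97  0.03  0.   -0.  ] 2.4465812011412
1.15 -0.32 [-0.   -3.04  4.94  0.02 -0.   -0.  ] 1.6317754589712052
1.12 -0.312 [-0.   -3.69  4.93  0.01  0.   -0.  ] 1.1611614474220886
1.09 -0.305 [-0.   -4.34  4.93  0.    0.   -0.  ] 0.7044698891152734
1.06 -0.297 [-0.   -4.97  4.93 -0.   -0.   -0.  ] 0.2618729921322398
1.03 -0.289 [-0.   -5.59  4.95 -0.01  0.   -0.  ] -0.16646383605718995
1.0 -0.281 [-0.   -6.19  4.97 -0.02  0.   -0.  ] -0.5803818722583003
```

Lower onto the bar, then draw back most of the way.

Emit:
carry_out:
  series:
    - [0,0.6,2.6,0.03,0,0,0]
    - [0,1.0,4.3,0.055,0,0,0]
    - [0,1.2,5.2,0.06,0,0,0]
    - [0,1.2,5.2,0.06,0,0,0]

```text
time_s: 5.45
position: [621.5, -106.9, 144.1]
eef_rot: [-2.217, -1.806, 0.313]
wrist_force: [-1.1, -0.4, 2.5]
finger_gap: 15.0
```

Emit:
carry_out:
  series:
    - [0,-0.8,0,-0.01,0,0,0]
    - [0,-1.6,0,-0.015,0,0,0]
    - [0,-2.4,0,-0.02,0,0,0]
    - [0,-3.2,0,-0.03,0,0,0]
    - [0,-3.9,0,-0.04,0,0,0]
    - [0,-3.9,0,-0.04,0,0,0]

```text
time_s: 6.05
position: [617.7, -106.1, 145.2]
eef_rot: [-2.243, -1.827, 0.28]
wrist_force: [3.0, -0.6, 2.4]
finger_gap: 15.1
```

```bash
cat >> h.py <<'E'
def check(name=None):
    o=st(); c=tocase(o["position"]);print("tcp case",c.round(2),"F case",(np.array(o["wrist_force"])@Ro.from_euler("z",yaw).as_matrix()).round(1))
    v=cam("wrist")
    P,u,vv=cloud(v);C=tocase(P);m=(abs(C[:,1])<12)&(C[:,0]<0)&(C[:,2]>175)&(C[:,2]<222); 
    if m.sum()>30: k=np.polyfit(C[m,2],C[m,0],1);print("lever",m.sum(),np.arctan2(1,-k[0]).round(3))
    m=(abs(C[:,1])>12)&(abs(C[:,1])<19)&(C[:,2]>127)&(C[:,2]<160)&(C[:,0]>36)&(C[:,0]<49)
    if m.sum()>30: k=np.polyfit(C[m,0],C[m,2],1);print("plate",m.sum(),np.arctan(k[0]).round(3),"z at x=60:",np.polyval(k,60).round(1),"z at 45",np.polyval(k,45).round(1))
    if name: save(v,name)
    return v
E
python3 -c "
from h import *; check('w5')"
```

```text
time_s 6.05
joint_pos [ 0.232  0.774 -0.161  1.059  0.081  1.618  1.457]
position [ 617.7   -106.072  145.151]
eef_rot [-2.243 -1.827  0.28 ]
wrist_force [ 3.019 -0.585  2.375]
finger_gap 15.141
tcp case [ 69.54  -0.24 145.15] F case [3.1 0.  2.4]
lever 6552 1.172
plate 522 -0.073 z at x=60: 131.9 z at 45 133.0
```

```bash
python3 - <<'E'
from h import *
v=dict(np.load("pics/w5.npz"));P,u,vv=cloud(v);C=tocase(P)
m=(abs(C[:,1])<25)&(C[:,2]>116)
for x in range(20,80,4):
    q=m&(abs(C[:,0]-x)<2)&(abs(C[:,1])>11)&(abs(C[:,1])<18); q2=m&(abs(C[:,0]-x)<2)&(abs(C[:,1])>20)
    print(x,q.sum(),np.percentile(C[q,2],[10,50,90]).round(1) if q.sum()>5 else "",q2.sum(),np.percentile(C[q2,2],[50,90]).round(1) if q2.sum()>5 else "")
for L in(1.172,1.1): print(e_rest(L),tab(L,e_rest(L)[0]),loc(L,e_rest(L)[0],85.8,2.6))
E
```

```text
20 147 [137.6 140.1 141.2] 0 
24 134 [136.9 138.8 139.9] 0 
28 133 [135.4 137.4 138.8] 0 
32 144 [132.4 136.  137.3] 0 
36 133 [132.2 134.8 135.8] 0 
40 112 [131.1 133.3 134.6] 0 
44 127 [129.4 132.1 133.1] 0 
48 209 [131.8 134.  135. ] 0 
52 212 [132.6 133.5 134.5] 0 
56 250 [131.6 132.6 144.3] 101 [122.4 123.5]
60 308 [130.8 148.4 156.6] 139 [123.6 124.5]
64 538 [148.6 161.8 177.7] 157 [124.4 154.8]
68 1204 [165.  182.8 202.4] 174 [180.8 187.1]
72 2431 [190.1 208.6 215.2] 331 [182.3 208.8]
76 2316 [216.9 222.1 228.2] 116 [185.2 187.4]
(np.float64(-0.33438680720031777), np.float64(1.9657822303732075)) [ 69.15244842 142.54551061] [ 68.58450876 122.6287477 ]
(np.float64(-0.31605297519467623), np.float64(0.8355664512178151)) [ 67.67268651 143.04255369] [ 67.46997242 123.11872607]
```

Emit:
carry_out:
  series:
    - [0,0,0.8,0.01,0,0,0]
    - [0,0,1.6,0.02,0,0,0]
    - [0,-0.5,1.7,0.015,0,0,0]
    - [0,-0.5,1.7,0.015,0,0,0]

```text
time_s: 6.5
position: [617.4, -106.0, 144.0]
eef_rot: [-2.233, -1.819, 0.293]
wrist_force: [3.1, -1.7, 7.1]
finger_gap: 14.6
```

Emit:
carry_out:
  series:
    - [0,-0.4,0,-0.005,0,0,0]
    - [0,-0.8,0,-0.01,0,0,0]
    - [0,-0.8,0,-0.01,0,0,0]

```text
time_s: 6.8
position: [616.8, -105.8, 144.1]
eef_rot: [-2.24, -1.824, 0.283]
wrist_force: [3.4, -1.5, 6.2]
finger_gap: 15.2
```

```bash
python3 -c "
from h import *; check('w6')"
```

```text
time_s 6.8
joint_pos [ 0.232  0.776 -0.161  1.059  0.081  1.621  1.457]
position [ 616.849 -105.85   144.14 ]
eef_rot [-2.24  -1.824  0.283]
wrist_force [ 3.395 -1.455  6.162]
finger_gap 15.15
tcp case [ 68.67  -0.2  144.14] F case [ 3.6 -0.7  6.2]
lever 6135 1.133
plate 558 0.016 z at x=60: 132.6 z at 45 132.4
```

Emit:
carry_out:
  series:
    - [0,-0.5,0,-0.006,0,0,0]
    - [0,-1.0,0,-0.012,0,0,0]
    - [0,-1.0,0,-0.012,0,0,0]

```text
time_s: 7.15
position: [615.8, -105.7, 144.5]
eef_rot: [-2.248, -1.831, 0.273]
wrist_force: [3.9, -1.2, 7.7]
finger_gap: 15.0
```

Emit:
carry_out:
  series:
    - [0,-0.4,0,-0.005,0,0,0]
    - [0,-0.8,0,-0.01,0,0,0]
    - [0,-0.8,0,-0.01,0,0,0]

```text
time_s: 7.45
position: [615.1, -105.5, 144.7]
eef_rot: [-2.255, -1.836, 0.265]
wrist_force: [2.4, -2.5, 6.4]
finger_gap: 15.0
```

```bash
python3 -c "
from h import *; check('w7')"
```

```text
time_s 7.45
joint_pos [ 0.234  0.753 -0.163  1.093  0.082  1.588  1.455]
position [ 615.145 -105.53   144.659]
eef_rot [-2.255 -1.836  0.265]
wrist_force [ 2.43  -2.534  6.449]
finger_gap 14.992
tcp case [ 66.93  -0.23 144.66] F case [ 2.9 -2.   6.4]
lever 5466 1.049
plate 576 0.115 z at x=60: 134.4 z at 45 132.6
```

Emit:
carry_out:
  series:
    - [0,-0.5,0.1,-0.006,0,0,0]
    - [0,-0.5,0.1,-0.006,0,0,0]

```text
time_s: 7.7
position: [614.9, -105.4, 144.7]
eef_rot: [-2.259, -1.84, 0.259]
wrist_force: [3.4, -1.8, 6.3]
finger_gap: 15.3
```

Emit:
carry_out:
  series:
    - [0,-0.5,0.1,-0.006,0,0,0]
    - [0,-0.5,0.1,-0.006,0,0,0]

```text
time_s: 7.9
position: [614.6, -105.4, 144.7]
eef_rot: [-2.264, -1.843, 0.253]
wrist_force: [4.1, -2.1, 6.9]
finger_gap: 15.0
```

```bash
python3 -c "
from h import *; check('w8')"
```

```text
time_s 7.9
joint_pos [ 0.236  0.741 -0.164  1.112  0.082  1.568  1.454]
position [ 614.57  -105.412  144.694]
eef_rot [-2.264 -1.843  0.253]
wrist_force [ 4.125 -2.051  6.879]
finger_gap 15.027
tcp case [ 66.34  -0.23 144.69] F case [ 4.5 -1.2  6.9]
lever 5219 1.017
plate 588 0.137 z at x=60: 134.7 z at 45 132.6
```

Emit:
carry_out:
  series:
    - [0,-0.5,0.1,-0.006,0,0,0]
    - [0,-0.5,0.1,-0.006,0,0,0]

```text
time_s: 8.15
position: [614.3, -105.3, 144.7]
eef_rot: [-2.268, -1.847, 0.248]
wrist_force: [4.3, -2.8, 6.0]
finger_gap: 14.9
```

Emit:
carry_out:
  series:
    - [0,-0.5,0.1,-0.006,0,0,0]
    - [0,-0.5,0.1,-0.006,0,0,0]

```text
time_s: 8.35
position: [614.2, -105.3, 144.7]
eef_rot: [-2.272, -1.85, 0.241]
wrist_force: [6.1, -3.3, 4.9]
finger_gap: 14.5
```

```bash
python3 - <<'E'
from h import *
v=check('w9');s=cam("side")
i=np.hstack([cv2.resize(s["frame"][165:245,300:400],(400,320),interpolation=cv2.INTER_CUBIC),cv2.resize(v["frame"][60:240,220:420],(356,320))]);cv2.imwrite("pics/c9.png",i[:,:,::-1])
E
```

```text
time_s 8.35
joint_pos [ 0.237  0.729 -0.165  1.13   0.083  1.548  1.454]
position [ 614.174 -105.28   144.727]
eef_rot [-2.272 -1.85   0.241]
wrist_force [ 6.118 -3.256  4.943]
finger_gap 14.537
tcp case [ 65.93  -0.18 144.73] F case [ 6.6 -2.   4.9]
lever 5034 0.994
plate 583 0.176 z at x=60: 135.3 z at 45 132.6
```

View pics/c9.png

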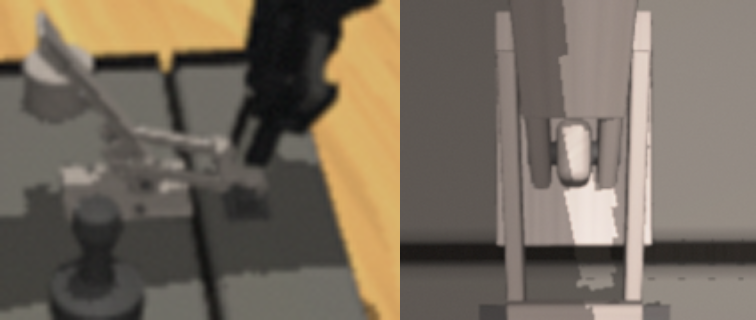

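Emit:
carry_out:
  series:
    - [0,0,0,0,0,0,0.3]
    - [0,0,0,0,0,0,0.6]
    - [0,0,0,0,0,0,0.7]
    - [0,0,-15,0,0,0,0.7]
    - [0,0,-40,0,0,0,0.7]
    - [0,0,-80,0,0,0,0.5]
    - [0,0,-110,0,0,0,0.3]
    - [0,0,-110,0,0,0,0]

```text
time_s: 9.25
position: [642.7, -110.5, 254.3]
eef_rot: [-2.274, -1.852, 0.237]
wrist_force: [-0.0, 0.0, -0.7]
finger_gap: 16.9
```

```bash
python3 - <<'E'
from h import *
np.set_printoptions(suppress=True,precision=2)
v=check('w10');s=cam("side");plot([v],"el10")
P,u,vv=cloud(v);C=tocase(P)
m=(abs(C[:,1])<25)&(C[:,2]>116)&(C[:,2]<170)
for x in range(20,80,4):
    q=m&(abs(C[:,0]-x)<2)&(abs(C[:,1])>11)&(abs(C[:,1])<18); q2=m&(abs(C[:,0]-x)<2)&(abs(C[:,1])>20)
    print(x,np.percentile(C[q,2],[10,50,90]).round(1) if q.sum()>5 else "",np.percentile(C[q2,2],[50,90]).round(1) if q2.sum()>5 else "")
for L in (1.0,.9): print(L,lev(L),e_rest(L))
E
```

```text
time_s 9.25
joint_pos [ 0.22  0.76 -0.16  0.81  0.08  1.83  1.47]
position [ 642.66 -110.51  254.28]
eef_rot [-2.27 -1.85  0.24]
wrist_force [-0.05  0.   -0.75]
finger_gap 16.916
tcp case [ 94.88   0.45 254.28] F case [-0.  -0.  -0.7]
lever 3181 0.99
plate 197 0.188 z at x=60: 135.5 z at 45 132.6
20 [135.8 136.9 138.1] 
24 [134.8 135.9 137.1] 
28 [134.  134.9 136. ] 
32 [132.3 133.6 134.5] 
36 [128.1 132.5 133.6] 
40 [130.2 131.4 132.1] 
44 [130.9 132.9 134.1] 
48 [131.8 132.9 134.1] 
52 [130.6 131.5 132.3] 
56 [129.3 130.4 131.2] [122.8 123.8]
60 [128.5 129.3 130.2] [123.7 124.5]
64 [127.2 128.1 129. ] [123.1 123.8]
68 [126.1 127.  127.8] 
72 [125.5 126.  127. ] 
76  
1.0 [-42.07 211.88] (np.float64(-0.28977866172575445), np.float64(-0.5996149902235288))
0.9 [-50.44 207.25] (np.float64(-0.26268688409944324), np.float64(-1.8730063568652469))
```

View pics/el10.png

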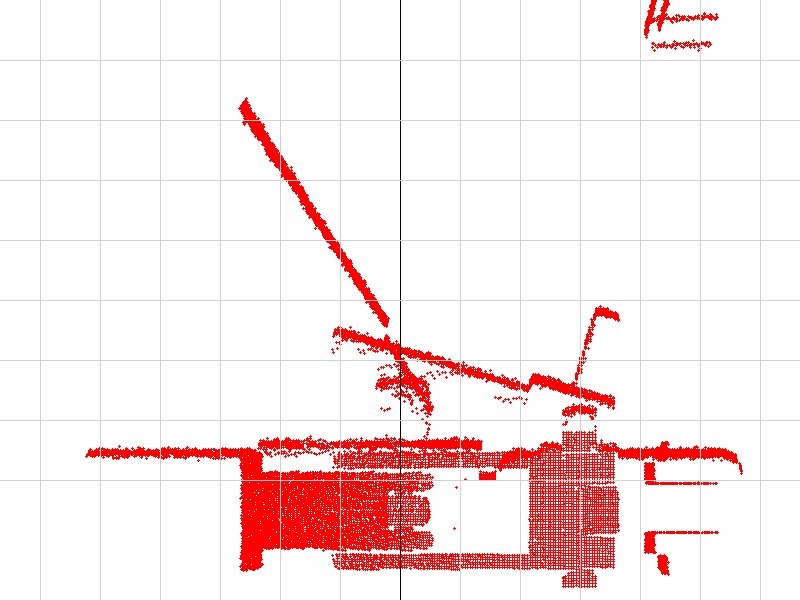

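```bash
python3 - <<'E'
from h import *
np.set_printoptions(suppress=True,precision=2)
n=lambda L:np.array([np.sin(L),np.cos(L)])
T=lambda L,d=0: lev(L)+np.array([11,11])+d*n(L)
o=robot.get_obs();print(row(T(.99,15)+[0,25],0),row(T(.99,15),0))
b=(toworld([T(.99,15)[0],0,T(.99,15)[1]]),Ro.from_euler("z",yaw).as_matrix()@R0)
for L,d in[(.99,15),(.99,4),(.95,0),(.9,0),(.85,0),(.8,0),(.7,0),(.6,0),(.5,0),(.4,0),(.3,0),(.2,0),(.1,0),(0,0)]: print(L,d,row(T(L,d),0,b)[:3])
E
```

```text
[  -0.19 -109.75   23.75   -0.26   -0.      0.  ] [  -0.2  -103.21   47.89   -0.26   -0.      0.  ]
0.99 15 [0. 0. 0.]
0.99 4 [ 0.   -9.2   6.04]
0.95 0 [ -0.   -15.92  10.02]
0.9 0 [  0.   -20.05  12.43]
0.85 0 [  0.   -24.05  15.06]
0.8 0 [  0.   -27.91  17.88]
0.7 0 [  0.   -35.18  24.07]
0.6 0 [  0.   -41.81  30.97]
0.5 0 [  0.   -47.71  38.49]
0.4 0 [  0.   -52.83  46.56]
0.3 0 [  0.   -57.12  55.11]
0.2 0 [  0.   -60.53  64.03]
0.1 0 [  0.   -63.04  73.26]
0 0 [  0.   -64.61  82.69]
```

Emit:
carry_out:
  series:
    - [0,-40,5,-0.13,0,0,0]
    - [0,-80,15,-0.26,0,0,0]
    - [0,-108,24,-0.26,0,0,0]
    - [0,-103,48,-0.26,0,0,0]
    - [0,-103,48,-0.26,0,0,0]
    - [0,-103,48,-0.26,0,0,0]
    - [0,-103,48,-0.26,0,0,0]

```text
time_s: 10.05
position: [533.1, -88.5, 231.2]
eef_rot: [-2.435, -1.982, 0.002]
wrist_force: [0.5, -0.4, 1.5]
finger_gap: 0.2
```

```bash
python3 -c "
from h import *
v=check('w11')
n=lambda L:np.array([np.sin(L),np.cos(L)])
T=lambda L,d=0: lev(L)+np.array([11,11])+d*n(L)
print(row(T(.99,4),0).round(2),row(T(.95,0),0).round(2))"
```

```text
time_s 10.05
joint_pos [ 0.285  0.308 -0.196  1.548  0.061  1.293  1.447]
position [533.059 -88.506 231.224]
eef_rot [-2.435e+00 -1.982e+00  2.000e-03]
wrist_force [ 0.487 -0.424  1.513]
finger_gap 0.191
tcp case [-1.6900e+01 -1.3000e-01  2.3122e+02] F case [ 0.6 -0.3  1.5]
lever 1130 0.997
[  0.07 -11.87   6.68  -0.    -0.    -0.  ] [  0.06 -18.59  10.67  -0.    -0.    -0.  ]
```

Emit:
carry_out:
  series:
    - [0,-6,4,0,0,0,0]
    - [0,-11.5,6.6,0,0,0,0]
    - [0,-15,8.6,0,0,0,0]
    - [0,-18.5,10.6,0,0,0,0]
    - [0,-20.5,11.8,0,0,0,0]
    - [0,-22.5,13,0,0,0,0]

```text
time_s: 10.7
position: [509.7, -83.5, 218.4]
eef_rot: [-2.435, -1.983, 0.001]
wrist_force: [4.1, -0.9, -0.0]
finger_gap: -0.1
```

```bash
python3 -c "
from h import *
check('w12')"
```

```text
time_s 10.7
joint_pos [ 0.291  0.267 -0.2    1.635  0.055  1.246  1.447]
position [509.706 -83.546 218.4  ]
eef_rot [-2.435e+00 -1.983e+00  1.000e-03]
wrist_force [ 4.082 -0.913 -0.038]
finger_gap -0.073
tcp case [-4.077e+01  1.000e-02  2.184e+02] F case [ 4.2 -0.1 -0. ]
lever 1238 1.049
```

Emit:
carry_out:
  series:
    - [0,-4,2.6,0,0,0,0]
    - [0,-7.9,5.5,0,0,0,0]
    - [0,-11.6,8.5,0,0,0,0]
    - [0,-15.1,11.6,0,0,0,0]

```text
time_s: 11.15
position: [494.1, -80.4, 206.4]
eef_rot: [-2.434, -1.983, 0.003]
wrist_force: [4.5, -1.2, 2.3]
finger_gap: 0.3
```

Emit:
carry_out:
  series:
    - [0,-3.4,3.4,0,0,0,0]
    - [0,-6.7,6.9,0,0,0,0]
    - [0,-9.7,10.6,0,0,0,0]
    - [0,-12.6,14.5,0,0,0,0]

```text
time_s: 11.55
position: [481.1, -77.8, 191.7]
eef_rot: [-2.433, -1.982, 0.004]
wrist_force: [3.2, -0.6, 1.8]
finger_gap: 0.2
```

```bash
python3 - <<'E'
from h import *
v=check('w13'); s=cam("side")
P,u,vv=cloud(v);C=tocase(P);m=(abs(C[:,1])<12)&(C[:,0]<-12)&(C[:,0]>-45)&(C[:,2]>128)&(C[:,2]<190);k=np.polyfit(C[m,0],C[m,2],1);print("lever",m.sum(),np.arctan(-k[0]))
i=cv2.resize(s["frame"][150:260,260:400],(700,550),interpolation=cv2.INTER_CUBIC);cv2.imwrite("pics/c13.png",i[:,:,::-1])
m=(abs(C[:,1])<20)&(C[:,0]>50)&(C[:,0]<80)&(C[:,2]>116)&(C[:,2]<136);print(m.sum(),np.percentile(C[m],[3,50,97],axis=0).round(1))
E
```

```text
time_s 11.55
joint_pos [ 0.296  0.232 -0.204  1.748  0.05   1.17   1.445]
position [481.108 -77.768 191.672]
eef_rot [-2.433 -1.982  0.004]
wrist_force [ 3.171 -0.625  1.771]
finger_gap 0.224
tcp case [-6.9950e+01 -1.0000e-01  1.9167e+02] F case [3.2 0.  1.8]
lever 4578 1.916Traceback (most recent call last):
  File "<stdin>", line 3, in <module>
    raise TypeError("expected non-empty vector for x")
TypeError: expected non-empty vector for x
```

```bash
cat >> h.py <<'E'
def sidecheck(cn="side"):
    s=cam(cn);P,u,v=cloud(s);C=tocase(P)
    ex=np.median(C[(abs(C[:,0]+5)<100)&(abs(C[:,1])<130)&(abs(C[:,2]-110)<5),2]);print(cn,"top z",ex.round(1))
    for x in range(-100,84,4):
        q=(abs(C[:,0]-x)<2)&(abs(C[:,1])<24)&(C[:,2]>116)&(C[:,2]<235)
        if q.sum()>2: print(x,q.sum(),np.percentile(C[q,2],[0,25,50,75,100]).round(0).astype(int).tolist(),end="; ")
    print()
    return s
E
python3 -c "
from h import *
sidecheck();sidecheck('scene')"
```

```text
side top z 109.3
-100 19 [182, 188, 189, 190, 191]; -96 23 [184, 186, 187, 188, 189]; -92 24 [180, 184, 184, 185, 187]; -88 18 [179, 181, 182, 184, 225]; -84 18 [176, 182, 188, 200, 230]; -80 27 [176, 181, 192, 203, 213]; -76 31 [174, 178, 193, 204, 213]; -72 28 [171, 175, 191, 199, 209]; -68 24 [168, 172, 194, 204, 212]; -64 32 [166, 171, 187, 199, 211]; -60 14 [165, 166, 168, 169, 171]; -56 14 [160, 164, 165, 167, 168]; -52 11 [160, 163, 164, 164, 165]; -48 14 [156, 160, 161, 162, 163]; -44 15 [153, 158, 159, 160, 162]; -40 13 [153, 157, 158, 158, 159]; -36 17 [134, 152, 155, 156, 158]; -32 21 [133, 141, 153, 154, 155]; -28 26 [130, 138, 147, 150, 154]; -24 27 [132, 137, 145, 149, 150]; -20 21 [132, 137, 145, 147, 149]; -16 16 [130, 135, 137, 140, 143]; -12 24 [121, 134, 135, 138, 141]; -8 21 [122, 132, 134, 135, 138]; -4 18 [119, 132, 133, 135, 136]; 0 25 [117, 130, 133, 134, 136]; 4 21 [127, 131, 132, 133, 134]; 8 16 [124, 128, 131, 132, 135]; 12 12 [125, 126, 128, 132, 132]; 16 10 [125, 127, 129, 132, 134]; 20 12 [124, 126, 129, 130, 132]; 24 9 [123, 128, 128, 130, 131]; 28 12 [
[... 963 characters left out ...]
9, 144, 150, 155]; -16 20 [117, 139, 144, 150, 152]; -12 12 [119, 139, 142, 145, 152]; -8 10 [119, 137, 138, 138, 143]; -4 11 [132, 136, 137, 139, 145]; 0 13 [116, 129, 134, 138, 140]; 4 21 [117, 128, 134, 136, 139]; 8 22 [116, 123, 131, 134, 138]; 12 18 [116, 124, 130, 133, 136]; 16 7 [119, 124, 131, 132, 138]; 20 4 [117, 119, 125, 132, 132]; 24 6 [118, 128, 130, 133, 136]; 32 3 [128, 129, 131, 132, 133]; 36 6 [126, 129, 131, 132, 135]; 40 7 [125, 129, 132, 134, 134]; 44 8 [128, 133, 133, 134, 136]; 48 8 [128, 129, 131, 132, 134]; 52 8 [126, 129, 131, 133, 137]; 56 9 [121, 126, 129, 132, 135]; 60 24 [122, 130, 132, 143, 160]; 64 47 [116, 128, 133, 149, 160]; 68 28 [116, 122, 125, 128, 134];
```

Emit:
carry_out:
  series:
    - [0,-2.6,4,0,0,0,0]
    - [0,-5.1,8.1,0,0,0,0]
    - [0,-7.3,12.3,0,0,0,0]
    - [0,-9.4,16.6,0,0,0,0]

```text
time_s: 12.15
position: [471.3, -75.8, 174.6]
eef_rot: [-2.433, -1.981, 0.006]
wrist_force: [-0.4, 0.4, 1.2]
finger_gap: -0.1
```

Emit:
carry_out:
  series:
    - [0,-1.8,4.4,0,0,0,0]
    - [0,-3.4,8.9,0,0,0,0]
    - [0,-4.7,13,0,0,0,0]
    - [0,-5.9,17.5,0,0,0,0]

```text
time_s: 12.55
position: [466.3, -74.6, 157.3]
eef_rot: [-2.433, -1.982, 0.004]
wrist_force: [1.1, 0.8, -0.1]
finger_gap: 0.0
```

```bash
python3 -c "
from h import *
o=st();print(tocase(o['position']));sidecheck()"
```

```text
time_s 12.55
joint_pos [ 0.297  0.235 -0.205  1.836  0.053  1.08   1.439]
position [466.279 -74.634 157.346]
eef_rot [-2.433 -1.982  0.004]
wrist_force [ 1.08   0.796 -0.148]
finger_gap 0.021
[-8.51059035e+01 -2.82792219e-02  1.57346299e+02]
side top z 109.3
-100 39 [143, 145, 170, 217, 234]; -96 26 [140, 146, 156, 167, 222]; -92 22 [138, 145, 164, 172, 216]; -88 23 [138, 148, 159, 169, 176]; -84 28 [138, 145, 158, 169, 178]; -80 25 [139, 144, 153, 166, 215]; -76 23 [138, 142, 160, 215, 225]; -72 29 [136, 142, 144, 223, 234]; -68 14 [139, 140, 141, 142, 144]; -64 13 [138, 140, 141, 143, 145]; -60 13 [138, 140, 141, 141, 143]; -56 16 [138, 141, 142, 142, 144]; -52 12 [136, 140, 140, 141, 142]; -48 13 [138, 140, 141, 142, 144]; -44 14 [137, 139, 140, 141, 141]; -40 12 [137, 138, 139, 140, 140]; -36 21 [124, 130, 138, 140, 141]; -32 21 [126, 129, 138, 139, 140]; -28 21 [125, 130, 136, 139, 141]; -24 22 [124, 128, 131, 135, 138]; -20 21 [123, 126, 130, 133, 135]; -16 17 [122, 128, 130, 133, 135]; -12 26 [121, 126, 130, 133, 135]; -8 22 [121, 127, 131, 133, 135]; -4 18 [121, 128, 132, 133, 133]; 0 24 [120, 127, 131, 132, 135]; 4 23 [121, 127, 129, 132, 134]; 8 12 [118, 123, 125, 129, 132]; 12 12 [119, 121, 123, 126, 128]; 16 15 [119, 121, 124, 126, 127]; 20 15 [118, 120, 123, 125, 129]; 24 10 [118, 121, 125, 126, 127]; 28 15 [118, 121, 123, 126, 128]; 32 14 [118, 121, 123, 125, 128]; 36 25 [123, 128, 129, 131, 132]; 40 20 [121, 127, 129, 130, 132]; 44 20 [124, 128, 129, 130, 131]; 48 29 [127, 129, 132, 144, 158]; 52 36 [123, 129, 141, 154, 159]; 56 25 [123, 129, 135, 155, 159]; 60 16 [123, 128, 129, 129, 131]; 64 7 [119, 125, 128, 129, 130];
```

Emit:
carry_out:
  series:
    - [0,-0.5,2,0,0,0,0]
    - [0,-0.8,4,0,0,0,0]
    - [0,-1,6,0,0,0,0]
    - [0,-1,6,0,0,0,0]

```text
time_s: 13.0
position: [465.3, -74.5, 151.7]
eef_rot: [-2.433, -1.982, 0.004]
wrist_force: [-0.3, -0.2, 0.1]
finger_gap: 0.1
```

Emit:
carry_out:
  series:
    - [0,0,0.8,0,0,0,0]
    - [0,0,1.6,0,0,0,0]
    - [0,0,1.6,0,0,0,0]

```text
time_s: 13.3
position: [465.4, -74.5, 150.3]
eef_rot: [-2.433, -1.982, 0.004]
wrist_force: [-0.7, 0.4, -0.5]
finger_gap: -0.1
```

Emit:
carry_out:
  series:
    - [0,0,0.6,0,0,0,0]
    - [0,0,1.2,0,0,0,0]
    - [0,0,1.2,0,0,0,0]

```text
time_s: 13.6
position: [465.4, -74.5, 149.1]
eef_rot: [-2.433, -1.982, 0.004]
wrist_force: [0.1, -0.1, 0.1]
finger_gap: 0.5
```

Emit:
carry_out:
  series:
    - [0,0,0.6,0,0,0,0]
    - [0,0,1.2,0,0,0,0]
    - [0,0,1.2,0,0,0,0]

```text
time_s: 13.9
position: [465.5, -74.5, 148.1]
eef_rot: [-2.434, -1.982, 0.004]
wrist_force: [-0.1, 0.2, 1.1]
finger_gap: -0.2
```

Emit:
carry_out:
  series:
    - [0,0,0.6,0,0,0,0]
    - [0,0,0.6,0,0,0,0]

```text
time_s: 14.1
position: [465.5, -74.5, 148.0]
eef_rot: [-2.434, -1.982, 0.004]
wrist_force: [-1.1, 0.4, 4.5]
finger_gap: 0.4
```

Emit:
carry_out:
  series:
    - [0,0,-10,0,0,0,0]
    - [0,0,-40,0,0,0,0]
    - [0,0,-80,0,0,0,0]
    - [0,40,-120,0,0,0,0]
    - [0,80,-150,0,0,0,0]
    - [0,120,-150,0,0,0,0]
    - [0,120,-150,0,0,0,0]

```text
time_s: 14.8
position: [588.3, -100.4, 295.1]
eef_rot: [-2.435, -1.981, 0.001]
wrist_force: [-1.0, 0.6, -1.8]
finger_gap: 0.1
```

```bash
python3 - <<'E'
from h import *
st(); v=cam("wrist");save(v,"w20");P,u,vv=cloud(v);C=tocase(P)
m=(abs(C[:,1])<11)&(C[:,0]<-40)&(C[:,0]>-103)&(C[:,2]>118)&(C[:,2]<170);k=np.polyfit(C[m,0],C[m,2],1);print("lever angle",m.sum(),-np.arctan(k[0]),"z at -95",np.polyval(k,-95),np.percentile(C[m,0],[1,99]))
for x in range(28,84,2):
    q=(abs(C[:,0]-x)<1)&(abs(C[:,1])>10)&(abs(C[:,1])<19)&(C[:,2]>100)&(C[:,2]<170);q2=(abs(C[:,0]-x)<1)&(abs(C[:,1])>20.5)&(abs(C[:,1])<25)&(C[:,2]>100)
    q3=(abs(C[:,0]-x)<1)&(abs(C[:,1])>40)&(abs(C[:,1])<130)
    print(x,*[np.median(C[a,2]).round(1) if a.sum()>3 else "-" for a in(q,q2,q3)],end="; ")
print()
# bystanders: depth change scene vs. start
a=dict(np.load("pics/side0.npz"));b=cam("side")
d=(abs(a["range_z"]-b["range_z"])>15)&(a["range_z"]>0)&(b["range_z"]>0);C=tocase(pts(a,np.argwhere(d)[:,::-1]))
C=C[(C[:,2]<200)];print("changed pts",len(C)); H,_,_=np.histogram2d(C[:,0],C[:,1],bins=[np.arange(-350,351,50)]*2);print(H.astype(int))
E
```

```text
time_s 14.8
joint_pos [ 0.268  0.401 -0.191  1.263  0.073  1.486  1.451]
position [ 588.305 -100.421  295.1  ]
eef_rot [-2.435e+00 -1.981e+00  1.000e-03]
wrist_force [-0.978  0.58  -1.767]
finger_gap 0.053
lever angle 1984 -0.00013495866423132545 z at -95 135.85206496303783 [-102.39361973  -40.76681541]
28 124.9 340.2 362.9; 30 106.9 342.9 106.8; 32 115.9 338.5 108.2; 34 110.3 339.1 109.1; 36 127.6 339.3 109.0; 38 128.1 339.2 108.8; 40 128.7 339.3 109.0; 42 129.1 339.5 108.7; 44 128.8 339.3 108.8; 46 128.8 338.9 108.8; 48 128.8 110.9 108.7; 50 129.0 115.9 108.7; 52 128.9 122.6 108.7; 54 128.8 123.0 108.8; 56 129.0 123.6 108.8; 58 128.9 123.3 108.7; 60 128.7 122.9 108.8; 62 128.9 - 108.6; 64 128.9 110.1 108.7; 66 - 110.6 108.8; 68 - 110.6 108.8; 70 - 108.7 108.7; 72 108.9 108.5 108.7; 74 108.8 108.9 108.8; 76 109.0 108.8 108.8; 78 108.4 108.5 108.6; 80 108.8 108.5 108.7; 82 108.7 108.8 108.8; 
changed pts 23335
[[  0   0   0   0   0   0   0   0   0   0   0   0   0   0]
 [  0   0   0   0   0   0   0   0   0   0   0   0   0   0]
 [  0   0   0   0   0   0   0   0   0   0   0   0   0   0]
 [  0   0   0   0   0   0   0   0   0   0   0   0   0   0]
 [  0   0   0   0   0   0   0 106   2   0   0   0   0   0]
 [  0   0   0   0   0   0   0 167   0   0   0   0   0   0]
 [  0   0   0   0   0   0 157 179   0   0   0   0   0   0]
 [  0   0   0   0  50   5 169 191   4   2   0   0   6   1]
 [  0   0   0   0   0   0  61  80  17   0   0   0   2   1]
 [  0   0   0  37  61  32  25  24  21  21   0   0   0   0]
 [  0   0   0   0   0   0   0   0   0   0   0   0   0   0]
 [  0   0   0   0   0   0   0   0   0   0   0   0   0   0]
 [  0   0   0   0   0   0   0   0   0   0   0   0   0   0]
 [  0   0   0   0   0   0   0   0   0   0   0   0   0   0]]
```

```bash
python3 -c "
from cell import workorder
print(workorder.sign_off())"
```

```text
the job is handed in; nothing more can be done
None
```

The latch is closed, and I handed the job in at about 15 s on the robot's clock. The hand-in gives no verdict.

**What I did**
- I pinched the claw's tab and raised the lever to about 1.33 rad. I then laid the hook over the keeper bar and drew it back until the lip was snug, at a lever angle of about 1.0 rad.
- The wrist force stayed under about 9 N throughout that step.
- After releasing the tab, I pushed the lever down along its arc with the shut fingers. The wrist force read about 5 N at most, and the lever went over centre to its stop.
- The arm was then lifted clear.

**Last checks, from camera depth**
- **Lever:** it lies level at 0.000 rad, with the grip face at its expected height.
- **Claw:** the hook's plate rests flat on the bar, with its front edge just past the bar.
- **Lid:** the keeper bar has moved about 5 mm towards the shell, and the lid's edge has shifted with it.
- **Bystanders:** on and close around the case, the depth images show no change at the tin or the tamper. I did not compare the things standing farther away, but the arm never went near them.

**What I could not confirm:** the claw's pull on the keeper (over 20 N needed) cannot be measured. I infer it from the roughly 5 mm draw against the 9 N/mm gasket. Some automatic lever and plate angle fits made during the push were spoiled by the fingers in view, so I judged those steps from the arm's position and the side camera instead.

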